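# Lock the gourd cradle with its spring clip

## Robot

A 6-joint arm with a two-finger parallel gripper is mounted at the origin on a cart in front of the work surface, level with it; the furniture and walls round the work are solid. World frame = base frame: x ahead of the robot, y to its left, z up, the work surface at z = 0. Lengths are in m, angles in rad, forces in N, time in s.
With the tool pointing down it reaches from about 0.4 to 0.825 m from the base axis. Payload 7 kg.
Tool frame: the origin (TCP) lies on the mounting face of the last link; the fingertips stand 178 mm ahead of it and the grasp point (between the pads) lies 159 mm ahead of it; z points along the fingers, y is the line along which they close (so a half turn about z gives the same grasp; the last joint's range is limited). The gripper opens to 88 mm and grips with 3 to 60 N. Pads are 19 mm wide; open, the fingers measure 130 mm over their backs; the gripper's body (78 mm by 193 mm) begins 47 mm behind the grasp point.
Start: joints at [-0.985, 0.359, 0.012, 0, -1.224, -0.288], TCP at [0.198, -0.645, 0.405] pointing down, gripper open.
Joint ranges: [-3.07, 3.07], [-1.43, 2.12], [-1.02, 1.25], [-3.03, 1.67], [-3.05, -0], [-3.03, 3.03]. Speed limits (rad/s): [2.39, 2.39, 3.01, 3.14, 3.14, 3.14].

## Interface

Orientations are given as a 3x3 rotation matrix whose columns are the frame's x, y, z axes.
In Python, from rig import manip gives the robot as it stands.
- The arm moves only by the tool arm_command, never from a script. Its argument "steps" is a list of rows, each an object with "xyz": the shift along the tool's x, y, z in mm, a list of three; "delta_rot": the turn, a rotation vector about the tool's x, y, z in rad, a list of three; "fingers": the finger opening in mm, from 0 to 87.6. In form: [{"xyz": [tx, ty, tz], "delta_rot": [rx, ry, rz], "fingers": fingers}, ...]. A call has 1 to 8 rows; each row shifts and turns the commanded pose from where the row before left it, along the tool's axes as they then stand; what a row does not reach is not made up. A row lasts 1/8 s, in which the tool goes at most 62.5 mm and 10.7 degrees, less where a joint would pass 70% of its speed; a pose out of reach is approached as far as the arm can. A call with a gripper value outside its range is refused whole. The fingers move at their own pace and stop on an object; the grip force is fixed at half the most. Time passes only in rows, so rows that do not move let the fingers close. It gives the time, the measured TCP pose, the force, the opening and the grip force at its end, in the units of the state.
- manip.get_state(): the state, without advancing time (a new reading comes with each control period).
- manip.read_camera(name): name is "side" or "top" or "wrist"; returns a dict with "color" (400x640x3 uint8, blue, green, red), "camera_matrix" (3x3 intrinsics, pixels), "xyz" and "orientation" of the camera in the world; the wrist camera has in their place "mount" (4x4, takes a point from camera to tool coordinates, whose origin is the TCP and whose axes are the flange's). Camera axes: x right, y up, looking along -z (the intrinsics and any distortion apply to the point x, -y, -z); pixel columns grow to the right and rows downward; lengths in m; the calibration is good to about 2 mm. A picture is of the moment at which its call begins: read the wrist's pose just before it. There is no depth.
- manip.sign_off(): hands the job in; it is judged then, once.
The state is a dict: "clock": time; "qpos": joint angles; "dq": joint speeds; "joint_efforts": joint torques, N m; "eef_pos": TCP position; "eef_rot": TCP orientation; "ft_force": force on the tool from outside, world axes, zero at the start; "torque": the same for the moment, N m; "opening": opening from 0.0 (shut) to 1.0 (fully open); "gripper_force": force on a finger pad.
Only numpy, scipy, OpenCV 4.12 (cv2) and the standard library are available. Lean on these libraries where they do the work, as an engineer would, in place of code of your own. Each camera call takes 0.05 s, during which the arm holds its last target. There are 200 camera calls.

## Task

Swing the blue keeper bar of the gourd cradle all the way down so that the grooved post comes up through the hole in its end. Then take the open spring clip by its orange tab and push it sideways, mouth first, into the groove of the post just above the bar until it snaps fully home, and let go of it. Leave the gourd in its cradle and the other loose things on the worktop where they are.

Things in the scene. Friction and masses are not known exactly. Their poses are not given: they have to be found in the camera images.
- bar (a joint): angle of the blue keeper bar in rad: 0 = level, fully down (a hard stop); grows as its free end is raised; 1.1 = upper stop. Starts raised by 0.55 to 0.95. The hinge is stiff (about 0.22 N m of friction): the bar stays where it is left and takes only about 1 N at its end to push down.
- bar_hinge (a point): middle of the bar's hinge, 71 mm above the worktop, on a fixed plywood cradle (90 x 210 x 14 mm). Axes: y points along the level bar from its free end to the hinge, z up; the hinge axis lies along x. The bar is 26 mm wide, 6 mm thick, centred on the hinge height; when down its top is 74 mm above the worktop. Two steel hinge cheeks reach up to 82 mm.
- bar_end (a point): centre of the black rubber finger pad on top of the bar's free end (pad 22 x 24 mm), 192 mm from the hinge axis and 3 mm above the bar's middle plane; the bar ends 206 mm from the hinge. Push down here (any closed fingertips); the point moves on an arc about the hinge.
- post_groove (a point): on the axis of the upright steel post, 76.5 mm above the worktop, 150 mm from the hinge axis: where clip_eye lies when home; axes as bar_hinge. Post: 20 mm shaft up to the lowered bar's top, 14 mm neck (the groove) from 74 to 82 mm above the worktop, 20 mm head up to 88 mm. Bar plate round it 50 x 50 mm. The clip may go in from any side; square to the bar is most free.
- clip_eye (a point): centre of the clip's bore, 2.5 mm above its underside; axes as the clip: x points out of the mouth (push this way), z up. Mouth 11 mm wide between two round noses on sprung arms, which spread 1.5 mm each as the 14 mm neck passes (peak push about 5 to 8 N) and snap shut. Before the snap the bore centre is 11 mm short of the post axis; when home, within about 1 mm.
- clip_tab (a point): centre of the clip's upright orange finger tab (18 mm along x, 10 mm thick along y, standing from the clip's underside up to 34 mm above it); the point is 17 mm above the underside and 34 mm behind the bore centre (at -x). Axes as clip_eye. Pinch the tab from above across its 10 mm thickness. It is joined to the clip by a 10 mm wide, 5 mm thick tail.
- gourd_mid (a point): middle of the small round brown gourd (61 mm across, 48 mm high with its stalk), 20 mm above its underside; it sits loose in the cork ring of the cradle, under the bar
- gourd_seat (a point): centre of the board's top inside the cork ring, 14 mm above the worktop, 65 mm from the hinge axis: where the gourd stands
- eraser: pink eraser 20 x 44 x 12 mm, bystander; origin at the centre of its underside
- paint_cap: beige bottle cap 25 mm across, 17 mm high, bystander; origin at the centre of its underside
- glue_bottle: white glue bottle with a dark nozzle standing alone beyond the cradle, 36 x 50 x 138 mm, bystander; origin at the centre of its underside
- sanding_block: dark grey foam sanding block 64 x 98 x 24 mm, bystander; origin at the centre of its underside
- clip: the clip, a flat dark steel U with an orange tab, 5 mm thick, lying flat on the worktop, 50 g; 26 mm wide over its arms, 32 mm over the flared tips, which reach 14 mm ahead of the bore centre. Origin under the bore centre, on the underside; x out of the mouth, z up
There are look-alikes about, which are no part of the job. Of the things that look like the clip, the smaller one is meant.

How it is judged:
By the outcome, as a careful person would: the job done as asked, in the order asked, and still so for the second after the job is handed in, with the robot touching nothing.
It also fails if it takes over 43 s, if anything falls off the work surface, if the arm or the gripper's body presses on something with over 40 N, if the wrist force passes 120 N, or if a joint passes its speed limit or range.

## Working session

There is one attempt and no reset: what is moved stays moved. The work goes in short steps, Python scripts to look and compute and a tool call to move; the robot and the scene stay as the last step left them, time stands still between calls to the robot, and variables do not carry over. Pictures are saved under pics/ and viewed, at most 10 in all, crops included, and the job is handed in when it is done.

Besides the shell and the picture viewer there is one more tool, called after "Emit:" by a JSON object that holds its "api" and its "payload". arm_command: Moves the arm, as the interface text tells. Its arguments: {"type":"object","properties":{"steps":{"type":"array"}},"required":["steps"]}

```bash
mkdir -p pics; cat > h.py <<'E'
import numpy as np, cv2, pickle
from rig import manip
def ray(cam,uv):
    K=np.array(cam["camera_matrix"]);p=np.linalg.solve(K,[uv[0],uv[1],1.0])
    R=cam["R"];d=R@np.array([p[0],-p[1],-p[2]]);return cam["o"],d/np.linalg.norm(d)
def onz(cam,uv,z):
    o,d=ray(cam,uv);return o+d*(z-o[2])/d[2]
def get(name):
    s=manip.get_state();c=dict(manip.read_camera(name))
    if name=="wrist":
        M=np.array(c["mount"]);R=np.array(s["eef_rot"]);c["R"]=R@M[:3,:3];c["o"]=np.array(s["eef_pos"])+R@M[:3,3]
    else: c["R"]=np.array(c["orientation"]);c["o"]=np.array(c["xyz"])
    return c
def proj(c,P):
    q=c["R"].T@(np.array(P)-c["o"]);K=np.array(c["camera_matrix"]);v=K@[q[0],-q[1],-q[2]];return v[:2]/v[2]
def tri(c1,u1,c2,u2):
    A=[];b=[]
    for c,u in((c1,u1),(c2,u2)):
        o,d=ray(c,u);M=np.eye(3)-np.outer(d,d);A.append(M);b.append(M@o)
    return np.linalg.lstsq(np.vstack(A),np.hstack(b),rcond=None)[0]
E
python3 - <<'E'
from h import *
for n in("top","side"):
    c=get(n);cv2.imwrite(f"pics/{n}0.png",c["color"]);pickle.dump(c,open(n+"0.pkl","wb"));print(n,c["o"].round(3),c["R"].round(2).tolist(),[k for k in c])
    print(c["camera_matrix"])
s=manip.get_state();print(s["eef_rot"],s["clock"],s["opening"])
E
```

```text
top [0.451 0.066 1.111] [[-0.01, 0.99, -0.12], [-1.0, -0.01, -0.02], [-0.02, 0.12, 0.99]] ['color', 'camera_matrix', 'xyz', 'orientation', 'R', 'o']
[[395.73086604   0.         324.4829601 ]
 [  0.         395.73086604 201.01783827]
 [  0.           0.           1.        ]]
side [0.221 1.093 0.762] [[-0.94, 0.2, -0.29], [-0.35, -0.51, 0.79], [0.01, 0.84, 0.54]] ['color', 'camera_matrix', 'xyz', 'orientation', 'R', 'o']
[[417.25646233   0.         313.86604927]
 [  0.         417.25646233 200.2934162 ]
 [  0.           0.           1.        ]]
[[-9.56008244e-01 -2.93339247e-01 -5.69672784e-04]
 [-2.93339765e-01  9.56007268e-01  1.37280273e-03]
 [ 1.41914405e-04  1.47951840e-03 -9.99998895e-01]] 0.1 0.9999074402182576
```

View pics/top0.png

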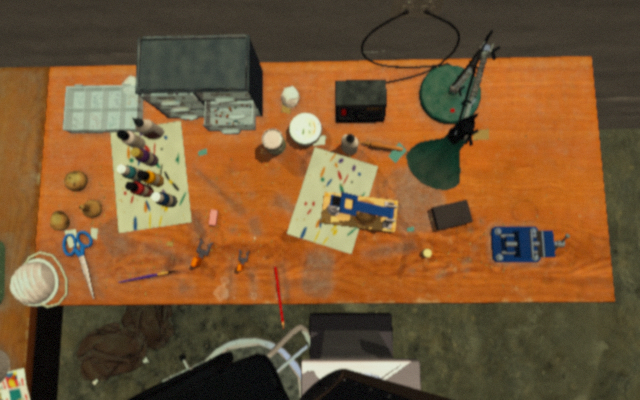

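View pics/side0.png

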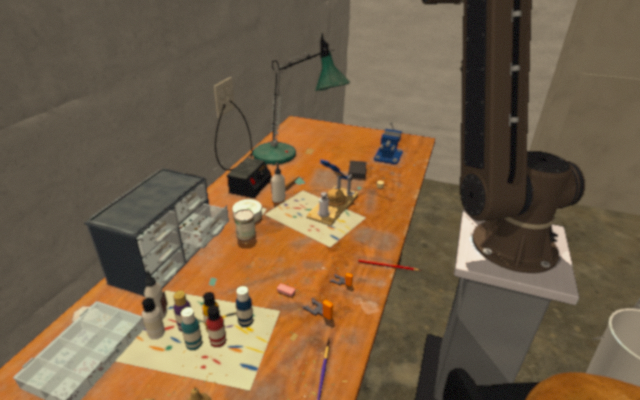

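Top picture: the cradle is at about (362,212). The two clip look-alikes are at (200,258) and (241,263), matching side pixels (322,310) and (343,281). The eraser is at (213,217), the paint cap at (427,253) and the sanding block at (450,216). Next is a close crop of both.

```bash
python3 - <<'E'
from h import *
t=pickle.load(open("top0.pkl","rb"));s=pickle.load(open("side0.pkl","rb"))
I=t["color"];S=s["color"]
a=cv2.resize(I[235:285,180:270],None,fx=4.4,fy=5*.88,interpolation=cv2.INTER_CUBIC)
b=cv2.resize(I[180:240,315:405],None,fx=4.4,fy=4.4,interpolation=cv2.INTER_CUBIC)
c=cv2.resize(S[260:330,290:380],None,fx=4.4,fy=4.4,interpolation=cv2.INTER_CUBIC)
d=cv2.resize(S[150:230,295:385],None,fx=4.4,fy=3.4*1.0,interpolation=cv2.INTER_CUBIC)
L=np.vstack([a,b]);R=np.vstack([c,d]);h=max(len(L),len(R))
pad=lambda x:cv2.copyMakeBorder(x,0,h-len(x),0,0,0)
cv2.imwrite("pics/crop.png",np.hstack([pad(L),pad(R)]));print(h)
for n,c0 in(("top",t),("side",s)):
    hsv=cv2.cvtColor(c0["color"],cv2.COLOR_BGR2HSV)
    for lab,lo,hi in(("orange",(5,215,150),(16,255,255)),("blue",(100,120,40),(125,255,255))):
        m=cv2.inRange(hsv,lo,hi);k,l,st,ce=cv2.connectedComponentsWithStats(m)
        for i in range(1,k):
            if 6<st[i,4]<900: print(n,lab,ce[i].round(1),st[i],onz(c0,ce[i],.0).round(3))
for p in((200,258),(241,263),(362,212),(398,212),(330,210)): print(p,onz(t,p,0).round(3))
E
```

```text
580
top orange [591.   79.5] [590  78   3   4   8] [ 0.929 -0.683  0.   ]
top orange [592.4 108.3] [585  90  12  32 106] [ 0.843 -0.679  0.   ]
top orange [ 46.7 118.6] [ 44  98   7  42 100] [0.84  0.909 0.   ]
top orange [583.1 126.2] [581 123   5   7  15] [ 0.79  -0.648  0.   ]
top orange [498.7 128.4] [497 127   5   4   9] [ 0.788 -0.41   0.   ]
top orange [417.8 137.6] [410 129  20  18  90] [ 0.765 -0.178  0.   ]
top orange [503.4 129.6] [502 128   4   4   8] [ 0.784 -0.423  0.   ]
top orange [597.1 143. ] [596 138   3  11  21] [ 0.741 -0.683  0.   ]
top orange [598.6 164.3] [594 149   8  31 102] [ 0.679 -0.681  0.   ]
top orange [ 43.6 159.9] [ 42 151   5  18  49] [0.715 0.909 0.   ]
top orange [225.7 154.2] [223 152   7   5  12] [0.724 0.375 0.   ]
top orange [570.7 157.8] [568 156   7   6  13] [ 0.699 -0.606  0.   ]
top orange [372.  160.3] [368 158  10   6  26] [ 0.7   -0.046  0.   ]
top orange [385.2 163.4] [379 160  13   8  54] [ 0.691 -0.083  0.   ]
top orange [402.5 161.8] [399 160   7   4  12] [ 0.694 -0.132  0.   ]
top orange [560.3 163.8] [556 160   9  10  38] [ 0.682 
[... 6184 characters left out ...]
66. 355.] [363 349   7  13  24] [0.307 0.516 0.   ]
side orange [599.5 382.8] [598 380   4   6  10] [-0.152  0.412  0.   ]
side orange [587.1 386.4] [585 384   7   7  19] [-0.127  0.43   0.   ]
side orange [637.6 395.1] [636 393   4   5   8] [-0.218  0.416  0.   ]
side orange [633.3 396.2] [631 394   5   6  10] [-0.209  0.421  0.   ]
side blue [388.5 149.9] [378 135  23  28 337] [ 0.468 -0.491  0.   ]
side blue [329.4 165.1] [322 161  15   9  28] [ 0.654 -0.273  0.   ]
side blue [243.  305.3] [238 302  11   7  61] [0.62  0.485 0.   ]
(200, 258) [0.428 0.441 0.   ]
(241, 263) [0.413 0.326 0.   ]
(362, 212) [ 0.552 -0.014  0.   ]
(398, 212) [ 0.551 -0.115  0.   ]
(330, 210) [0.559 0.076 0.   ]
```

View pics/crop.png

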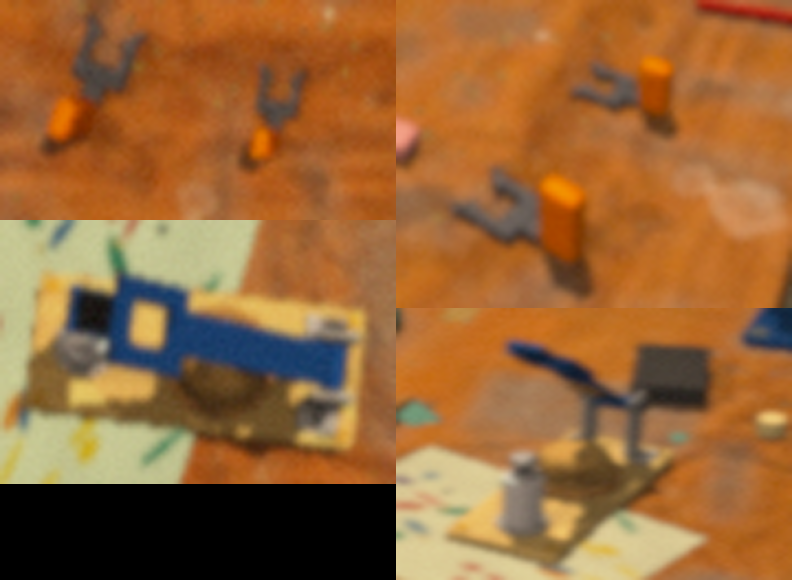

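The clips' pixels in full top-view coordinates are (200,258) and (241,263). The right-hand one, at (241,263), is clearly the smaller, so that is the one I want. In the side view it is the far one, at (343,281). The cradle's post is at top pixel (333,209.5), with the hinge to the right at about (389,213) and the bar raised.

```bash
python3 - <<'E'
from h import *
t=pickle.load(open("top0.pkl","rb"));s=pickle.load(open("side0.pkl","rb"))
p=onz(t,(333.2,209.5),.088);h=onz(t,(389.2,213.5),.082)
print("post",p,onz(s,(323.6,195.3),.088),"hinge",h,np.linalg.norm((p-h)[:2]))
d=(p-h)[:2];d/=np.linalg.norm(d);print(d)
# bar pad px (336.5,201): height unknown, find theta
for th in(.55,.65,.75,.85,.95):
    r=192*np.cos(th)-3*np.sin(th);z=71+192*np.sin(th)+3*np.cos(th)
    P=np.r_[h[:2]+d*r/1000,z/1000];print(th,P.round(3),proj(t,P).round(1),proj(s,P).round(1))
w=get("wrist");M=np.array(w["mount"]);print(M.round(3),w["camera_matrix"])
print("tab",tri(t,(239.8,266.5),s,(348,277.5)))
E
```

```text
post [0.55156895 0.06672417 0.088     ] [0.55852531 0.07576021 0.088     ] hinge [ 0.54001335 -0.07873125  0.082     ] 0.14591371315469495
[0.07919472 0.99685917]
0.55 [0.553 0.083 0.174] [326.4 205.5] [325.4 171.9]
0.65 [0.552 0.072 0.19 ] [331.  205.1] [327.  165.5]
0.75 [0.551 0.059 0.204] [336.4 204.8] [328.9 159.2]
0.85 [0.55  0.045 0.217] [342.5 204.6] [330.9 153.2]
0.95 [0.549 0.03  0.229] [349.4 204.4] [333.1 147.5]
[[-0.001  0.957  0.289  0.078]
 [ 1.     0.001  0.001  0.001]
 [ 0.001  0.289 -0.957  0.019]
 [ 0.     0.     0.     1.   ]] [[280.22610483   0.         313.30417888]
 [  0.         280.22610483 207.63651184]
 [  0.           0.           1.        ]]
tab [0.40457134 0.32386945 0.02160164]
```

Emit:
{"api": "arm_command", "payload": {"steps": [{"xyz": [-40, 40, 0], "delta_rot": [0, 0, 0.126], "fingers": 0}, {"xyz": [-40, 40, 0], "delta_rot": [0, 0, 0.126], "fingers": 0}, {"xyz": [-40, 40, 0], "delta_rot": [0, 0, 0.126], "fingers": 0}, {"xyz": [-25, 55, 0], "delta_rot": [0, 0, 0], "fingers": 0}, {"xyz": [-25, 55, 0], "delta_rot": [0, 0, 0], "fingers": 0}, {"xyz": [-25, 55, 0], "delta_rot": [0, 0, 0], "fingers": 0}, {"xyz": [-25, 55, 0], "delta_rot": [0, 0, 0], "fingers": 0}, {"xyz": [-3, 60, 0], "delta_rot": [0, 0, 0], "fingers": 0}]}}

```text
clock: 1.15
eef_pos: [0.4215, -0.2346, 0.4044]
eef_rot: [[-0.997, 0.08, -0.0], [0.08, 0.997, -0.0], [0.0, -0.0, -1.0]]
ft_force: [1.4, 0.5, 0.1]
opening: 0.151
gripper_force: 0.0
```

Emit:
{"api": "arm_command", "payload": {"steps": [{"xyz": [-3, 55, 0], "delta_rot": [0, 0, 0], "fingers": 0}, {"xyz": [-3, 55, 0], "delta_rot": [0, 0, 0], "fingers": 0}, {"xyz": [-3, 55, 0], "delta_rot": [0, 0, 0], "fingers": 0}, {"xyz": [-3, 55, 0], "delta_rot": [0, 0, 0], "fingers": 0}, {"xyz": [-3, 55, 0], "delta_rot": [0, 0, 0], "fingers": 0}, {"xyz": [-3, 55, 0], "delta_rot": [0, 0, 0], "fingers": 0}, {"xyz": [-3, 50, 0], "delta_rot": [0, 0, 0], "fingers": 0}, {"xyz": [0, 0, 0], "delta_rot": [0, 0, 0], "fingers": 0}]}}

```text
clock: 2.15
eef_pos: [0.472, 0.1436, 0.4042]
eef_rot: [[-0.997, 0.077, -0.0], [0.077, 0.997, -0.0], [0.0, -0.0, -1.0]]
ft_force: [-0.5, -0.1, -0.1]
opening: -0.0
gripper_force: 0.0
```

```bash
python3 - <<'E'
from h import *
s=manip.get_state();print(s["clock"],s["eef_pos"],np.round(s["eef_rot"],3).tolist())
c=get("wrist");pickle.dump(c,open("w1.pkl","wb"));cv2.imwrite("pics/w1.png",c["color"])
E
```

```text
2.15 [0.47200589 0.14355181 0.40423057] [[-0.997, 0.077, -0.0], [0.077, 0.997, -0.0], [0.0, -0.0, -1.0]]
```

View pics/w1.png

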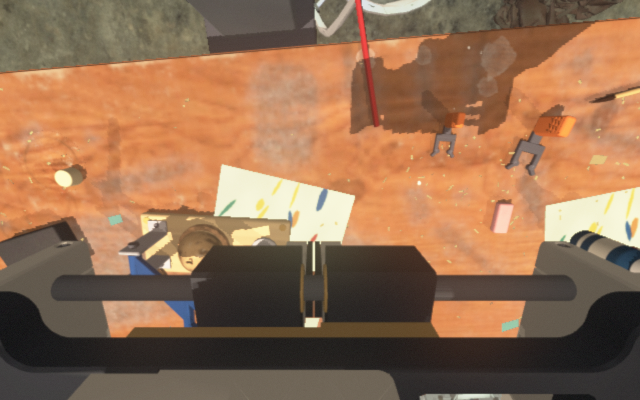

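The small clip is at pixel (445,142) with its tab at (457,118), and the big one is at (525,150). The gripper hides most of the cradle (post near (264,243)), so I'm shifting forward for a clear view.

Emit:
{"api": "arm_command", "payload": {"steps": [{"xyz": [-50, 10, 0], "delta_rot": [0, 0, 0], "fingers": 0}, {"xyz": [-50, 10, 0], "delta_rot": [0, 0, 0], "fingers": 0}, {"xyz": [0, 0, 0], "delta_rot": [0, 0, 0], "fingers": 0}]}}

```text
clock: 2.58
eef_pos: [0.5754, 0.1518, 0.403]
eef_rot: [[-0.997, 0.082, -0.002], [0.082, 0.997, -0.002], [0.002, -0.002, -1.0]]
ft_force: [-0.5, -0.4, -0.5]
opening: 0.004
gripper_force: 0.0
```

```bash
python3 - <<'E'
from h import *
s=manip.get_state();print(s["clock"],s["eef_pos"])
c=get("wrist");pickle.dump(c,open("w2.pkl","wb"))
I=c["color"];cv2.imwrite("pics/w2.png",cv2.resize(I[40:260,80:360],None,fx=2.7,fy=2.7,interpolation=cv2.INTER_CUBIC))
E
```

```text
2.575 [0.5753824  0.15179078 0.40297647]
```

View pics/w2.png

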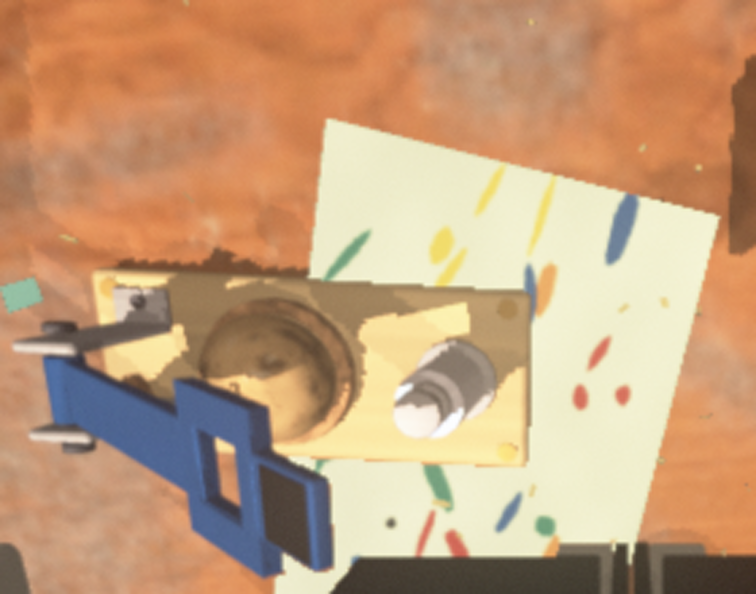

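Crop pixels: post head top at (417,410); board corners (97,271), (531,292) and (526,466); rubber pad centre at (284,512); cheek tops near (30,347) and (45,436).

```bash
cat >> h.py <<'E'
def bar(h,d,th,r=192,o=3):
    return np.r_[h[:2]+d*(r*np.cos(th)-o*np.sin(th))/1e3,(71+r*np.sin(th)+o*np.cos(th))/1e3]
E
python3 - <<'E'
from h import *
c=pickle.load(open("w2.pkl","rb"));t=pickle.load(open("top0.pkl","rb"));s=pickle.load(open("side0.pkl","rb"))
f=lambda x,y:(80+x/2.7,40+y/2.7)
post=onz(c,f(417,410),.088);A,B,C=[onz(c,f(*p),.014) for p in((97,271),(531,292),(526,466))]
print("post",post,"edges",np.linalg.norm(A-B),np.linalg.norm(B-C),A,B,C)
d=(B-A)[:2];d/=np.linalg.norm(d)
d2=(B-C)[:2];d2/=np.linalg.norm(d2);d2=np.array([d2[1],-d2[0]]);d2*=np.sign(d2@d);print(d,d2)
print("cheeks",onz(c,f(30,347),.082),onz(c,f(45,436),.082))
h=post[:2]-.150*d;print("hinge",h)
for th in np.arange(.55,.96,.05): P=bar(h,d,th);print(th.round(2),P.round(3),(2.7*(proj(c,P)-[80,40])).round(0))
print("post in top/side",proj(t,post),proj(s,post))
w=pickle.load(open("w1.pkl","rb"))
print("tab top(z34)",onz(w,(457,118),.03),"clip",onz(w,(445,145),.005))
E
```

```text
post [0.56070885 0.06698316 0.088     ] edges 0.2072549700035764 0.08803420252738474 [ 0.49645834 -0.0972355   0.014     ] [0.52348983 0.1082491  0.014     ] [0.61053227 0.09507206 0.014     ]
[0.13042625 0.99145801] [0.14968093 0.98873435]
cheeks [ 0.52341718 -0.08554546  0.082     ] [ 0.56016596 -0.0908497   0.082     ]
hinge [ 0.54114491 -0.08173555]
0.55 [0.562 0.079 0.174] [379. 480.]
0.6 [0.562 0.074 0.182] [351. 488.]
0.65 [0.561 0.068 0.19 ] [320. 497.]
0.7 [0.56  0.062 0.197] [286. 505.]
0.75 [0.559 0.056 0.204] [248. 514.]
0.8 [0.558 0.049 0.211] [207. 523.]
0.85 [0.557 0.042 0.217] [163. 531.]
0.9 [0.556 0.034 0.223] [115. 540.]
0.95 [0.555 0.027 0.229] [ 63. 549.]
post in top/side [333.05825322 206.00199602] [323.87086518 193.73468863]
tab top(z34) [0.40119358 0.32372032 0.03      ] clip [0.43496469 0.32240404 0.005     ]
```

Emit:
{"api": "arm_command", "payload": {"steps": [{"xyz": [4, -46, 0], "delta_rot": [0, 0, 0], "fingers": 0}, {"xyz": [3, -46, 0], "delta_rot": [0, 0, 0], "fingers": 0}, {"xyz": [0, 0, 0], "delta_rot": [0, 0, 0], "fingers": 0}, {"xyz": [0, 0, 19], "delta_rot": [0, 0, 0], "fingers": 0}, {"xyz": [-1, 12, 17], "delta_rot": [0, 0, 0], "fingers": 0}, {"xyz": [-1, 12, 17], "delta_rot": [0, 0, 0], "fingers": 0}]}}

```text
clock: 3.38
eef_pos: [0.5623, 0.0861, 0.3509]
eef_rot: [[-0.997, 0.08, 0.0], [0.08, 0.997, 0.0], [-0.0, 0.0, -1.0]]
ft_force: [0.9, -0.9, 1.0]
opening: 0.005
gripper_force: 0.3
```

Emit:
{"api": "arm_command", "payload": {"steps": [{"xyz": [-1, 13, 28], "delta_rot": [0, 0, 0], "fingers": 0}, {"xyz": [0, 9, 29], "delta_rot": [0, 0, 0], "fingers": 0}, {"xyz": [0, 4, 20], "delta_rot": [0, 0, 0], "fingers": 0}, {"xyz": [0, 1, 12], "delta_rot": [0, 0, 0], "fingers": 0}, {"xyz": [0, 0, 0], "delta_rot": [0, 0, 0], "fingers": 0}]}}

```text
clock: 4.0
eef_pos: [0.5654, 0.1125, 0.2616]
eef_rot: [[-0.997, 0.079, -0.002], [0.079, 0.997, -0.001], [0.002, -0.001, -1.0]]
ft_force: [-0.1, 0.5, -0.4]
opening: 0.005
gripper_force: 0.0
```

Emit:
{"api": "arm_command", "payload": {"steps": [{"xyz": [0, 0, 6], "delta_rot": [0, 0, 0], "fingers": 0}, {"xyz": [0, 0, 3], "delta_rot": [0, 0, 0], "fingers": 0}, {"xyz": [0, 0, 1], "delta_rot": [0, 0, 0], "fingers": 0}, {"xyz": [0, 0, 0], "delta_rot": [0, 0, 0], "fingers": 0}]}}

```text
clock: 4.5
eef_pos: [0.5657, 0.1119, 0.2529]
eef_rot: [[-0.997, 0.08, 0.0], [0.08, 0.997, 0.0], [-0.0, 0.0, -1.0]]
ft_force: [0.3, -0.3, 0.3]
opening: 0.01
gripper_force: 0.0
```

```bash
python3 - <<'E'
from h import *
c=get("wrist")
I=c["color"];cv2.imwrite("pics/w3.png",I[60:300,180:480])
E
```

```text
(no output)
```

View pics/w3.png

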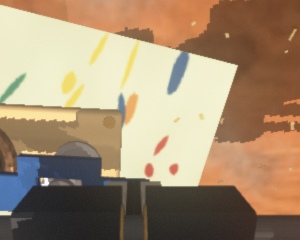

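The bar is down around the post, at about (60,170) in the crop. I'll seat it until the force shows the stop.

Emit:
{"api": "arm_command", "payload": {"steps": [{"xyz": [0, 0, 1], "delta_rot": [0, 0, 0], "fingers": 0}, {"xyz": [0, 0, 1], "delta_rot": [0, 0, 0], "fingers": 0}, {"xyz": [0, 0, 0], "delta_rot": [0, 0, 0], "fingers": 0}]}}

```text
clock: 4.92
eef_pos: [0.5657, 0.112, 0.2521]
eef_rot: [[-0.997, 0.08, 0.001], [0.08, 0.997, -0.0], [-0.001, -0.0, -1.0]]
ft_force: [-4.7, -0.4, 12.7]
opening: 0.006
gripper_force: 6.2
```

Emit:
{"api": "arm_command", "payload": {"steps": [{"xyz": [0, 0, -50], "delta_rot": [0, 0, 0], "fingers": 0}, {"xyz": [0, 30, -40], "delta_rot": [0, 0, 0], "fingers": 0}, {"xyz": [10, 40, -30], "delta_rot": [0, 0, 0], "fingers": 0}, {"xyz": [10, 40, 0], "delta_rot": [0, 0, 0], "fingers": 0}, {"xyz": [0, 0, 0], "delta_rot": [0, 0, 0], "fingers": 0}, {"xyz": [0, 0, 0], "delta_rot": [0, 0, 0], "fingers": 0}]}}

```text
clock: 5.68
eef_pos: [0.5544, 0.2233, 0.3704]
eef_rot: [[-0.997, 0.079, -0.001], [0.079, 0.997, -0.0], [0.0, -0.0, -1.0]]
ft_force: [-0.1, -0.4, 0.1]
opening: 0.001
gripper_force: 0.0
```

```bash
python3 - <<'E'
from h import *
s=manip.get_state();print(s["clock"],s["eef_pos"],s["dq"])
c=get("wrist");pickle.dump(c,open("w4.pkl","wb"))
I=c["color"]
a=cv2.resize(I[130:260,90:290],None,fx=4,fy=4,interpolation=cv2.INTER_CUBIC)[:,:800]
f=lambda p:(int(p[0]),int(p[1]))
k=proj(c,(.42,.323,.01)).round();print(k)
x0,y0=int(k[0])-50,max(int(k[1])-40,0)
b=cv2.resize(I[y0:y0+80,x0:x0+100],None,fx=4,fy=4,interpolation=cv2.INTER_CUBIC)
print(x0,y0,b.shape)
a=a[:280]; b=b[:320]
v=np.zeros((600,800,3),np.uint8);v[:280,:800]=a[:280];v[280:280+len(b),:b.shape[1]]=b
cv2.imwrite("pics/w4.png",v)
E
```

```text
5.675 [0.55438259 0.22325222 0.37038547] [-0.01699198 -0.00194052 -0.00469287  0.00189738  0.00077028 -0.00175715]
[393.  63.]
343 23 (320, 400, 3)
```

View pics/w4.png

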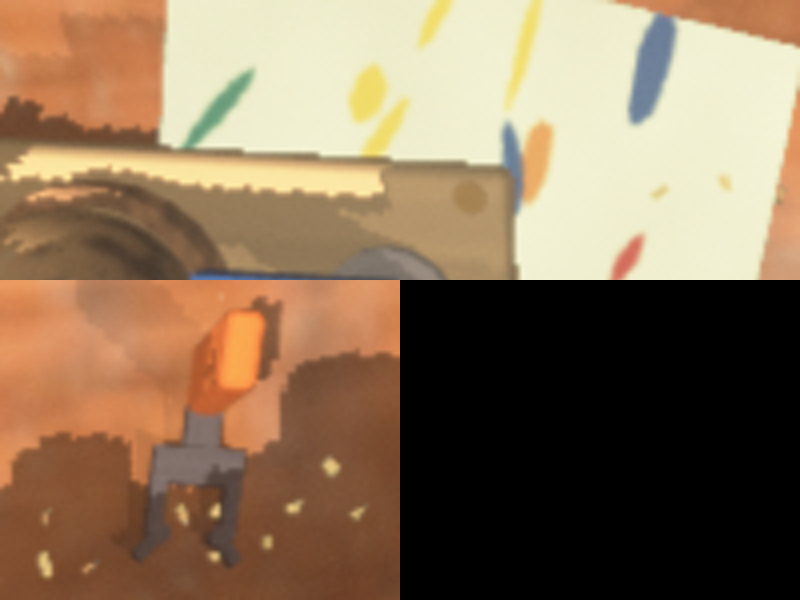

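In crop coordinates (÷4, plus the offset), the clip's tab top is at (243,350), the arm tips at (140,553) and (228,560), and the tail at (203,428). The post was cut off, so I'm cropping lower in the same image.

```bash
python3 - <<'E'
from h import *
c=pickle.load(open("w4.pkl","rb"));I=c["color"]
cv2.imwrite("pics/w4b.png",cv2.resize(I[180:280,80:240],None,fx=5,fy=5,interpolation=cv2.INTER_CUBIC))
g=lambda x,y:(343+x/4,23+(y-280)/4)
T=onz(c,g(243,350),.034);a=onz(c,g(140,553),.005);b=onz(c,g(228,560),.005);q=onz(c,g(203,428),.005)
m=(a+b)/2;print("tab",T,"tips",a,b,np.linalg.norm(a-b),"tail",q)
d=(m-T)[:2];print("len tab-tips",np.linalg.norm(d),"yaw",np.arctan2(d[1],d[0]))
d=(m-q)[:2];print("yaw tail",np.arctan2(d[1],d[0]))
E
```

```text
tab [0.40409142 0.32687035 0.034     ] tips [0.44698342 0.30684721 0.005     ] [0.45089455 0.33204913 0.005     ] 0.025503594724932972 tail [0.4159732  0.32480765 0.005     ]
len tab-tips 0.045457591561896084 yaw -0.16401124966198835
yaw tail -0.16116695893748756
```

View pics/w4b.png

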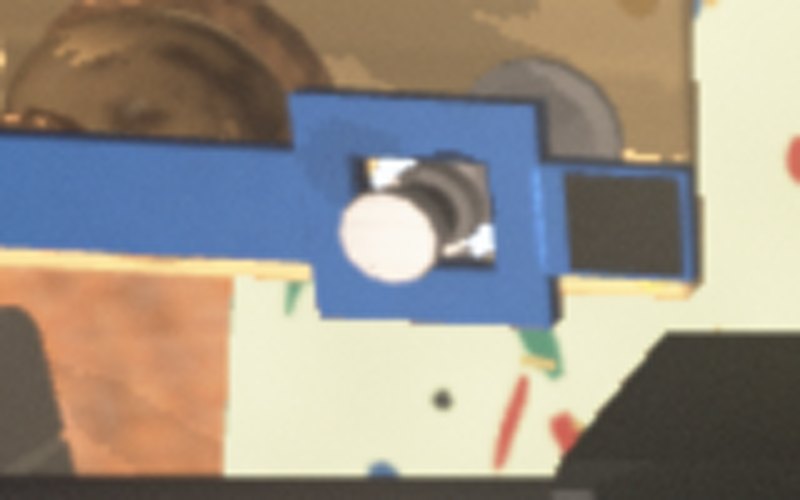

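```bash
python3 - <<'E'
from h import *
c=pickle.load(open("w4.pkl","rb"))
g=lambda x,y:(80+x/5,180+y/5)
post=onz(c,g(388,238),.088);print("post",post)
P=np.array([onz(c,g(*p),.074) for p in((290,92),(543,102),(558,325),(318,318))]);print(P.round(4),"plate centre",P.mean(0),np.linalg.norm(np.diff(P,axis=0),axis=1))
pad=np.array([onz(c,g(*p),.074) for p in((565,175),(680,180),(685,277),(575,270))]).mean(0);print("pad",pad)
print(manip.get_state()["eef_rot"])
E
```

```text
post [0.56363866 0.06582726 0.088     ]
[[0.5352 0.0447 0.074 ]
 [0.5415 0.0961 0.074 ]
 [0.591  0.0889 0.074 ]
 [0.5852 0.0376 0.074 ]] plate centre [0.56320901 0.06683106 0.074     ] [0.0517202  0.05001102 0.0515957 ]
pad [0.56966284 0.10796349 0.074     ]
[[-9.96773564e-01  8.02629333e-02 -5.68644593e-04]
 [ 8.02632030e-02  9.96773595e-01 -4.68510071e-04]
 [ 5.29205922e-04 -5.12639689e-04 -9.99999729e-01]]
```

Emit:
{"api": "arm_command", "payload": {"steps": [{"xyz": [0, 0, 0], "delta_rot": [0, 0, 0.083], "fingers": 40}, {"xyz": [55, 26, 0], "delta_rot": [0, 0, 0], "fingers": 40}, {"xyz": [55, 26, 40], "delta_rot": [0, 0, 0], "fingers": 40}, {"xyz": [55, 26, 0], "delta_rot": [0, 0, 0], "fingers": 40}, {"xyz": [0, 0, 50], "delta_rot": [0, 0, 0], "fingers": 40}, {"xyz": [0, 0, 40], "delta_rot": [0, 0, 0], "fingers": 40}, {"xyz": [0, 0, 0], "delta_rot": [0, 0, 0], "fingers": 40}, {"xyz": [0, 0, 0], "delta_rot": [0, 0, 0], "fingers": 40}]}}

```text
clock: 6.72
eef_pos: [0.4123, 0.3222, 0.2475]
eef_rot: [[-0.987, 0.163, 0.001], [0.163, 0.987, 0.0], [-0.001, 0.001, -1.0]]
ft_force: [0.7, 0.4, 0.3]
opening: 0.458
gripper_force: 0.0
```

```bash
python3 - <<'E'
from h import *
s=manip.get_state();print(s["clock"],s["eef_pos"])
c=get("wrist");pickle.dump(c,open("w5.pkl","wb"))
I=c["color"];hsv=cv2.cvtColor(I,cv2.COLOR_BGR2HSV)
R=np.array(s["eef_rot"]);p=np.array(s["eef_pos"])
# tip of fingers (tool 0,0,.178) and tab in view
print(proj(c,p+R@[0,0,.178]),proj(c,(.404,.327,.034)))
cv2.imwrite("pics/w5.png",I[100:400,140:540])
E
```

```text
6.725 [0.41234974 0.3222224  0.24751297]
[312.38125785 254.39948542] [316.8984232  221.47492712]
```

View pics/w5.png

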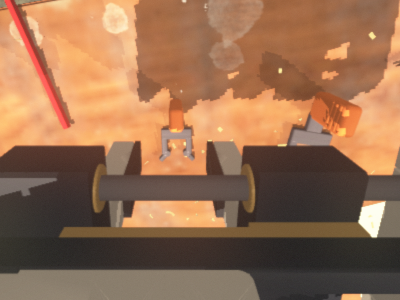

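The tab is between the fingers at crop (176,95 to 130), with the arm tips at (163,157) and (192,157). I'm checking those against the estimate.

```bash
python3 - <<'E'
from h import *
c=pickle.load(open("w5.pkl","rb"))
print(onz(c,(303,257),.005),onz(c,(332,257),.005),"front top edge",onz(c,(316,230),.034),"rear bottom",onz(c,(316,195),.0))
I=c["color"][190:240,290:345].astype(int);m=(I[...,2]-I[...,0]>150)&(I[...,1]<150)
for r in range(0,50,2): print(r+190,"".join("#" if v else "." for v in m[r]))
E
```

```text
[0.44510258 0.30827142 0.005     ] [0.44929805 0.33350563 0.005     ] front top edge [0.41053938 0.32526027 0.034     ] rear bottom [0.39260831 0.32851101 0.        ]
190 .......................................................
192 .......................................................
194 .......................................................
196 .......................................................
198 .......................................................
200 .......................................................
202 .......................................................
204 .......................................................
206 .......................................................
208 .......................................................
210 .......................................................
212 .....................############......................
214 .....................############......................
216 .....................############......................
218 .....................############......................
220 .....................############......................
222 .....................############......................
224 .....................############......................
226 .....................############......................
228 .....................####..######......................
230 .......................................................
232 .......................................................
234 .......................................................
236 .......................................................
238 .......................................................
```

Emit:
{"api": "arm_command", "payload": {"steps": [{"xyz": [9, 3, 0], "delta_rot": [0, 0, 0], "fingers": 40}, {"xyz": [0, 0, 30], "delta_rot": [0, 0, 0], "fingers": 40}, {"xyz": [0, 0, 33], "delta_rot": [0, 0, 0], "fingers": 40}, {"xyz": [0, 0, 0], "delta_rot": [0, 0, 0], "fingers": 40}, {"xyz": [0, 0, 0], "delta_rot": [0, 0, 0], "fingers": 6}, {"xyz": [0, 0, 0], "delta_rot": [0, 0, 0], "fingers": 6}, {"xyz": [0, 0, 0], "delta_rot": [0, 0, 0], "fingers": 6}, {"xyz": [0, 0, 0], "delta_rot": [0, 0, 0], "fingers": 6}]}}

```text
clock: 7.78
eef_pos: [0.4033, 0.3268, 0.1841]
eef_rot: [[-0.987, 0.162, 0.001], [0.162, 0.987, 0.001], [-0.0, 0.001, -1.0]]
ft_force: [-1.2, -0.0, 5.3]
opening: 0.107
gripper_force: 30.0
```

Emit:
{"api": "arm_command", "payload": {"steps": [{"xyz": [0, 0, -20], "delta_rot": [0, 0, 0], "fingers": 6}, {"xyz": [0, 0, -48], "delta_rot": [0, 0, 0], "fingers": 6}, {"xyz": [0, 0, -48], "delta_rot": [0, 0, 0], "fingers": 6}, {"xyz": [-24, -46, 0], "delta_rot": [0, 0, 0], "fingers": 6}, {"xyz": [-24, -46, 0], "delta_rot": [0, 0, 0], "fingers": 6}, {"xyz": [-24, -46, 0], "delta_rot": [0, 0, 0], "fingers": 6}, {"xyz": [-24, -46, 0], "delta_rot": [0, 0, 0], "fingers": 6}, {"xyz": [-24, -46, 0], "delta_rot": [0, 0, 0], "fingers": 6}]}}

```text
clock: 8.78
eef_pos: [0.4844, 0.0786, 0.2996]
eef_rot: [[-0.987, 0.162, 0.0], [0.162, 0.987, 0.0], [-0.0, 0.0, -1.0]]
ft_force: [0.6, 1.4, -0.4]
opening: 0.109
gripper_force: 30.0
```

Emit:
{"api": "arm_command", "payload": {"steps": [{"xyz": [0, 0, 0], "delta_rot": [0, 0, 0], "fingers": 6}, {"xyz": [0, 0, 25], "delta_rot": [0, 0, 0], "fingers": 6}, {"xyz": [0, 0, 12], "delta_rot": [0, 0, 0], "fingers": 6}, {"xyz": [0, 0, 0], "delta_rot": [0, 0, 0], "fingers": 6}, {"xyz": [0, 0, 0], "delta_rot": [0, 0, 0], "fingers": 6}]}}

```text
clock: 9.4
eef_pos: [0.4844, 0.0808, 0.2628]
eef_rot: [[-0.987, 0.162, 0.001], [0.162, 0.987, 0.0], [-0.001, 0.0, -1.0]]
ft_force: [0.1, 0.7, -0.5]
opening: 0.111
gripper_force: 30.0
```

```bash
python3 - <<'E'
from h import *
s=manip.get_state();print(s["clock"],s["eef_pos"],s["opening"]*88)
u=np.array([.987,-.162]);p=np.array(s["eef_pos"])[:2]
d=np.array([.5635,.0665])-.034*u-p;print("tx",-d@u*1e3,"ty",d@[.162,.987]*1e3,"dz",(s["eef_pos"][2]-.2595)*1e3)
E
```

```text
9.4 [0.48441837 0.08075607 0.26283641] 9.792660239001371
tx -46.349008545598124 ty -1.2595221451079937 dz 3.336408383336542
```

Emit:
{"api": "arm_command", "payload": {"steps": [{"xyz": [0, -1, 3], "delta_rot": [0, 0, 0], "fingers": 6}, {"xyz": [-12, 0, 0], "delta_rot": [0, 0, 0], "fingers": 6}, {"xyz": [-12, 0, 0], "delta_rot": [0, 0, 0], "fingers": 6}, {"xyz": [-6, 0, 0], "delta_rot": [0, 0, 0], "fingers": 6}, {"xyz": [0, 0, 0], "delta_rot": [0, 0, 0], "fingers": 6}]}}

```text
clock: 10.02
eef_pos: [0.5142, 0.0741, 0.2591]
eef_rot: [[-0.987, 0.163, -0.0], [0.163, 0.987, -0.0], [0.0, -0.0, -1.0]]
ft_force: [-0.1, 0.5, -1.0]
opening: 0.115
gripper_force: 30.0
```

Emit:
{"api": "arm_command", "payload": {"steps": [{"xyz": [-3, 0, 0], "delta_rot": [0, 0, 0], "fingers": 6}, {"xyz": [-2, 0, 0], "delta_rot": [0, 0, 0], "fingers": 6}, {"xyz": [0, 0, 0], "delta_rot": [0, 0, 0], "fingers": 6}]}}

```text
clock: 10.4
eef_pos: [0.5184, 0.0734, 0.2592]
eef_rot: [[-0.987, 0.163, -0.0], [0.163, 0.987, -0.0], [0.0, -0.0, -1.0]]
ft_force: [-1.2, -0.2, -0.6]
opening: 0.115
gripper_force: 30.0
```

Emit:
{"api": "arm_command", "payload": {"steps": [{"xyz": [-2, 0, 0], "delta_rot": [0, 0, 0], "fingers": 6}, {"xyz": [-2, 0, 0], "delta_rot": [0, 0, 0], "fingers": 6}]}}

```text
clock: 10.65
eef_pos: [0.5214, 0.0727, 0.2587]
eef_rot: [[-0.987, 0.163, -0.003], [0.163, 0.987, -0.0], [0.003, -0.001, -1.0]]
ft_force: [-5.7, 1.6, -0.2]
opening: 0.111
gripper_force: 30.0
```

Emit:
{"api": "arm_command", "payload": {"steps": [{"xyz": [-2, 0, 0], "delta_rot": [0, 0, 0], "fingers": 6}, {"xyz": [-2, 0, 0], "delta_rot": [0, 0, 0], "fingers": 6}]}}

```text
clock: 10.9
eef_pos: [0.5268, 0.0722, 0.2595]
eef_rot: [[-0.987, 0.162, 0.001], [0.162, 0.987, -0.0], [-0.001, 0.0, -1.0]]
ft_force: [1.0, -3.1, 0.0]
opening: 0.104
gripper_force: 30.0
```

Emit:
{"api": "arm_command", "payload": {"steps": [{"xyz": [-2, 0, 0], "delta_rot": [0, 0, 0], "fingers": 6}, {"xyz": [-1, 0, 0], "delta_rot": [0, 0, 0], "fingers": 6}, {"xyz": [0, 0, 0], "delta_rot": [0, 0, 0], "fingers": 6}]}}

```text
clock: 11.28
eef_pos: [0.5296, 0.0718, 0.2594]
eef_rot: [[-0.987, 0.162, 0.0], [0.162, 0.987, 0.0], [-0.0, 0.0, -1.0]]
ft_force: [0.4, 0.2, -0.8]
opening: 0.111
gripper_force: 30.0
```

Emit:
{"api": "arm_command", "payload": {"steps": [{"xyz": [-1, 0, 0], "delta_rot": [0, 0, 0], "fingers": 6}, {"xyz": [0, 0, 0], "delta_rot": [0, 0, 0], "fingers": 6}]}}

```text
clock: 11.52
eef_pos: [0.53, 0.0715, 0.2591]
eef_rot: [[-0.987, 0.163, -0.001], [0.163, 0.987, -0.0], [0.001, -0.0, -1.0]]
ft_force: [-4.6, 1.5, 0.8]
opening: 0.111
gripper_force: 30.0
```

Emit:
{"api": "arm_command", "payload": {"steps": [{"xyz": [0.5, 0, 1], "delta_rot": [0, 0, 0], "fingers": 6}, {"xyz": [0, 0, 0], "delta_rot": [0, 0, 0], "fingers": 6}, {"xyz": [0, 0, 0], "delta_rot": [0, 0, 0], "fingers": 30}, {"xyz": [0, 0, 0], "delta_rot": [0, 0, 0], "fingers": 30}, {"xyz": [0, 0, 0], "delta_rot": [0, 0, 0], "fingers": 30}, {"xyz": [0, 0, -30], "delta_rot": [0, 0, 0], "fingers": 30}, {"xyz": [0, 0, -50], "delta_rot": [0, 0, 0], "fingers": 30}, {"xyz": [0, 0, -40], "delta_rot": [0, 0, 0], "fingers": 30}]}}

```text
clock: 12.52
eef_pos: [0.5301, 0.0716, 0.3803]
eef_rot: [[-0.987, 0.162, 0.001], [0.162, 0.987, 0.0], [-0.001, 0.0, -1.0]]
ft_force: [-0.3, 1.4, 0.7]
opening: 0.345
gripper_force: 0.0
```

Emit:
{"api": "arm_command", "payload": {"steps": [{"xyz": [-20, 40, 0], "delta_rot": [0, 0, 0], "fingers": 30}, {"xyz": [-20, 40, 0], "delta_rot": [0, 0, 0], "fingers": 30}, {"xyz": [0, 40, 0], "delta_rot": [0, 0, 0], "fingers": 30}, {"xyz": [0, 0, 0], "delta_rot": [0, 0, 0], "fingers": 30}, {"xyz": [0, 0, 0], "delta_rot": [0, 0, 0], "fingers": 30}]}}

```text
clock: 13.15
eef_pos: [0.5887, 0.1835, 0.3781]
eef_rot: [[-0.987, 0.162, -0.0], [0.162, 0.987, -0.0], [0.0, -0.0, -1.0]]
ft_force: [0.0, 0.8, -0.7]
opening: 0.343
gripper_force: 0.0
```

```bash
python3 - <<'E'
from h import *
s=manip.get_state();print(s["clock"],s["eef_pos"],s["opening"])
c=get("wrist");pickle.dump(c,open("w6.pkl","wb"));k=proj(c,(.5635,.0665,.088));print(k)
x0,y0=int(k[0])-80,max(int(k[1])-70,0);print(x0,y0)
cv2.imwrite("pics/w6.png",cv2.resize(c["color"][y0:y0+120,max(x0,0):x0+160],None,fx=5,fy=5,interpolation=cv2.INTER_CUBIC))
E
```

```text
13.15 [0.58873395 0.18347781 0.37806511] 0.3431388218556433
[193.79278801 199.02734744]
113 129
```

View pics/w6.png

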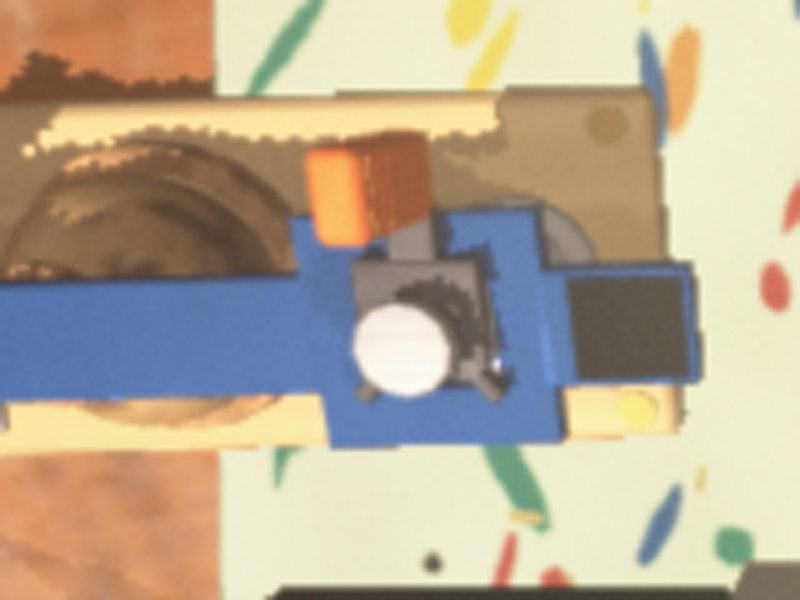

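The clip lies flat on the bar with its arms around the post (head at (402,350), noses at (370,390) and (487,380), tab top at (340,198)). One numeric check of the distance from tab to post remains before handing in.

```bash
python3 - <<'E'
from h import *
c=pickle.load(open("w6.pkl","rb"));f=lambda x,y:(113+x/5,129+y/5)
T=onz(c,f(340,198),.108);P=onz(c,f(402,350),.088);print(T,P,np.linalg.norm((T-P)[:2]))
tips=(onz(c,f(368,393),.077)+onz(c,f(497,393),.077))/2;print(tips,np.linalg.norm((tips-P)[:2]))
E
```

```text
[0.53036265 0.07280819 0.108     ] [0.56340838 0.06611907 0.088     ] 0.03371593753566374
[0.57563718 0.06449037 0.077     ] 0.012336781613060059
```

The tab-to-post distance is 33.7 mm against a nominal 34 mm, so the clip is home.

```bash
python3 -c "
from rig import manip
print(manip.sign_off())"
```

```text
the job is handed in; nothing more can be done
None
```

The bar is down over the post, and the smaller clip is snapped home in the groove and released (tab measured 33.7 mm from the post axis, nominal 34); the job was handed in at about 13 s.

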